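Lay out gilded ornaments from the drying stack on their pattern cards

TASK

Take apart the stack of gilded ornaments and lay all four ornaments, the single one lying apart too, flat and face up, each on the white pattern card that bears its own outline: centred in the outline and turned to match it. Do not tip any ornament over, and leave the mallet and the tin of punches where they are.

Things in the scene. Friction and masses are not known exactly. Their poses are not given: they have to be found in the camera images.
- square_tile_mid (a point): Square ornament: a dark wooden block with a gilded top face, a dark rim 3 mm wide showing round it and leaves embossed about 1 mm high, 66 x 66 x 26 mm, 0.12 to 0.22 kg. Point: its centre, 13 mm above its underside; z up, x and y square to its sides. At the start it lies on a 6 mm grey disc (124 mm across) on the bench, either alone or as the bottom of the stack of three.
- frieze_panel_mid (a point): Rectangular ornament: a dark wooden block with a gilded top face, a dark rim 3 mm wide showing round it and leaves embossed about 1 mm high, 60 mm (its x) by 104 mm (its y) by 26 mm thick, 0.16 to 0.30 kg. Point: its centre, 13 mm above its underside; z up. At the start it lies on a 6 mm grey disc (124 mm across) on the bench, either alone or as the bottom of the stack of three.
- rosette_mid (a point): Round ornament: a dark wooden block with a gilded top face, a dark rim 3 mm wide showing round it and leaves embossed about 1 mm high, a disc 50 mm across and 26 mm thick, 0.07 to 0.12 kg. Point: its centre, 13 mm above its underside; z up. At the start it is the middle of the stack of three, lying on the square tile or the frieze panel.
- bud_mid (a point): Small oblong ornament: a dark wooden block with a gilded top face, a dark rim 3 mm wide showing round it and leaves embossed about 1 mm high; its ends are rounded; 24 mm (its x) by 46 mm (its y) by 26 mm thick, 0.04 to 0.07 kg. Point: its centre, 13 mm above its underside; z up. At the start it is the top of the stack, lying on the rosette.
- card_square_top (a point): White pattern card 90 x 90 x 3 mm with a square black outline of 71 mm, for the square tile. x and y square to its sides. Its origin here is the centre of the outline, on the card's top face (z up). It is fixed to the bench and lies at any of six places, turned up to 0.5 rad.
- card_frieze_top (a point): White pattern card 82 (x) by 124 (y) by 3 mm with a rectangular black outline 65 x 109 mm, for the frieze panel; its long way is y. Its origin here is the centre of the outline, on the card's top face (z up). It is fixed to the bench and lies at any of six places, turned up to 0.5 rad.
- card_rosette_top (a point): White pattern card 78 x 78 x 3 mm with a round black outline of 55 mm, for the rosette. Its origin here is the centre of the outline, on the card's top face (z up). It is fixed to the bench and lies at any of six places, turned up to 0.5 rad.
- card_bud_top (a point): White pattern card 54 (x) by 76 (y) by 3 mm with a small oblong, round-ended black outline 29 x 51 mm, for the bud; its long way is y. Its origin here is the centre of the outline, on the card's top face (z up). It is fixed to the bench and lies at any of six places, turned up to 0.5 rad.
- mallet: Bystander: a mallet lying on the bench on the robot's right, mottled head 72 mm across and 100 mm wide, wooden handle 205 mm towards the robot. Origin on the bench under the head's centre.
- punch_tin: Bystander: a dark steel tin of ball-handled punches on the robot's left, 84 mm across, about 190 mm high with the punches. Origin at the centre of its underside.
There are look-alikes about, which are no part of the job. Leave any pink look-alike of the part that bears bud_mid alone. Leave any blue look-alike of the part that bears square_tile_mid alone.

How it is judged:
By the outcome, as a careful person would: the job done as asked, in the order asked, and still so for the second after the job is handed in, with the robot touching nothing.
It also fails if it takes over 125 s, if anything falls off the work surface, if the arm or the gripper's body presses on something with over 40 N, if the wrist force passes 120 N, or if a joint passes its speed limit or range.

ROBOT

A 6-joint arm with a two-finger parallel gripper is mounted at the origin on the work surface. World frame = base frame: x ahead of the robot, y to its left, z up, the work surface at z = 0. Lengths are in m, angles in rad, forces in N, time in s.
With the tool pointing down it reaches from about 0.35 to 0.975 m from the base axis. Payload 17.4 kg.
Tool frame: the origin (TCP) lies midway between the tips of the shut fingers; the grasp point (between the pads) lies 19 mm behind it (env.grip_point_offset is the distance from the TCP to the grasp point, in m); z points along the fingers, y is the line along which they close (so a half turn about z gives the same grasp; the last joint's range is limited). The gripper opens to 85 mm and grips with 20 to 120 N. Pads are 22 mm wide; open, the fingers measure 114 mm over their backs; the gripper's body (76 mm by 85 mm) begins 54 mm behind the grasp point. The pads swing forward as they close: fully open they stand 13 mm farther back than shut.
Start: joints at [-1.232, 0.116, 1.442, -0, 1.584, -0.038], TCP at [0.248, -0.628, 0.231] pointing down, gripper open.
Joint ranges: [-2.83, 2.83], [-0.83, 2.19], [0.07, 2.5], [-1.14, 4.28], [0.01, 3], [-2.97, 2.97]. Speed limits (rad/s): [1.89, 1.89, 2.22, 3.14, 3.14, 3.14].

INTERFACE

Orientations are given as a unit quaternion [x, y, z, w].
In Python, from bench import env, get_image, get_calibration gives the robot as it stands.
- The arm moves only by the shell command python3 -m crank 'ROWS' [OPENING]. ROWS is JSON, a list that holds one entry, the list of rows, each a list of 6 numbers: the shift along the tool's x, y, z in mm, then the turn, a rotation vector about the tool's x, y, z in degrees. A call has 1 to 20 rows; each row is the pose to reach, as a shift and turn from the pose commanded when the call began, along the tool's axes at that moment; what a row does not reach only later rows make up. A row lasts 1/12 s, in which the tool goes at most 41.7 mm and 7.16 degrees, less where a joint would pass 70% of its speed; a pose out of reach is approached as far as the arm can. A call with a gripper value outside its range is refused whole. OPENING is the finger opening in mm, from 0 to 85.4, set as the call begins (- or left out, the last holds). The fingers move at their own pace and stop on an object; the grip force is fixed at half the most. Time passes only in rows, so rows that repeat a pose let the fingers close. It gives the time, the measured TCP pose, the force, the opening and the grip force at its end, in the units of the state.
- env.state(): the state, without advancing time (a new reading comes with each control period).
- get_image(name): name is "scene" or "top" or "wrist"; returns the picture (384x512x3 uint8, blue, green, red); there is no depth.
- get_calibration(name): a dict with "fx", "fy", "cx", "cy" (pixels), "k1" (the pictures are not rectified: a ray, as slopes to the right and down, at radius r is drawn at 1 + k1 r^2 times it, then the intrinsics apply), "R" (3x3) and "t" (3): a world point X has camera coordinates R X + t. Camera axes: x right, y down, z forward; pixel columns grow to the right and rows downward; lengths in m; the calibration is good to about 2 mm. A picture is of the moment at which its call begins: read the wrist's pose just before it. get_calibration takes no time and is no camera call; for the wrist camera it gives the pose at the moment of the call.
- env.hand_in(): hands the job in; it is judged then, once.
The state is a dict: "clock": time; "q": joint angles; "qvel": joint speeds; "tau": joint torques, N m; "tcp_pos": TCP position; "orientation": TCP orientation; "force": force on the tool from outside, world axes, zero at the start; "moment": the same for the moment, N m; "width": finger opening in m; "finger_force": force on a finger pad.
Only numpy, scipy, OpenCV 4.12 (cv2) and the standard library are available. Lean on these libraries where they do the work, as an engineer would, in place of code of your own. Each camera call takes 0.05 s, during which the arm holds its last target. There are 200 camera calls.

## Working session

There is one attempt and no reset: what is moved stays moved. The work goes in short steps, Python scripts to look and compute and a shell command to move; the robot and the scene stay as the last step left them, time stands still between calls to the robot, and variables do not carry over. Pictures are saved under pics/ and viewed, at most 14 in all, crops included, and the job is handed in when it is done.

```bash
ls; mkdir -p pics; python3 - <<'E'
from bench import env,get_image,get_calibration
import cv2
for n in("scene","top"):
    cv2.imwrite(f"pics/{n}0.png",get_image(n)); c=get_calibration(n); print(n,c)
print(env.state())
E
```

```text
pics
scene {'fx': 382.86063576431644, 'fy': 382.86063576431644, 'cx': 261.63093792498756, 'cy': 193.4069735667754, 'k1': 0.015419796893751695, 'R': array([[-0.12978707,  0.99142777, -0.0150429 ],
       [ 0.65128016,  0.07379936, -0.75524023],
       [-0.74765598, -0.10781756, -0.65527544]]), 't': array([ 0.06701343, -0.27720757,  1.50293551])}
top {'fx': 369.98074112278107, 'fy': 369.98074112278107, 'cx': 258.059026562853, 'cy': 193.9415275819333, 'k1': -0.12097025337947724, 'R': array([[ 0.02862558, -0.99958707, -0.00250153],
       [-0.98723741, -0.02787952, -0.15679613],
       [ 0.15666164,  0.00695798, -0.98762782]]), 't': array([-0.02861581,  0.46540273,  1.34413932])}
{'clock': 0.1, 'q': array([-1.23181321e+00,  1.16489393e-01,  1.44223018e+00,  2.09986061e-05,
        1.58399686e+00, -3.77855189e-02]), 'qvel': array([-0.00274584, -0.00197242, -0.00206166, -0.00083854,  0.00289853,
        0.00021182]), 'tau': array([ 1.36382831e-03, -7.33665133e+01, -6.33793402e+01, -1.19320252e-04,
        5.21738941e-03, -3.74289932e-07]), 'tcp_pos': array([ 0.24829217, -0.62748534,  0.23058166]), 'orientation': array([ 9.82307909e-01,  1.87272145e-01, -7.39210016e-05, -5.57106468e-04]), 'force': array([ 0.16192549,  0.77032212, -0.18987879]), 'moment': array([ 0.04976839, -0.01232194,  0.01963983]), 'finger_force': 0.0, 'width': 0.08521294525694527}
```

View pics/top0.png

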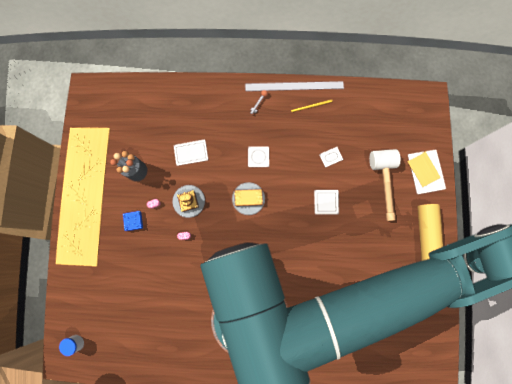

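View pics/scene0.png

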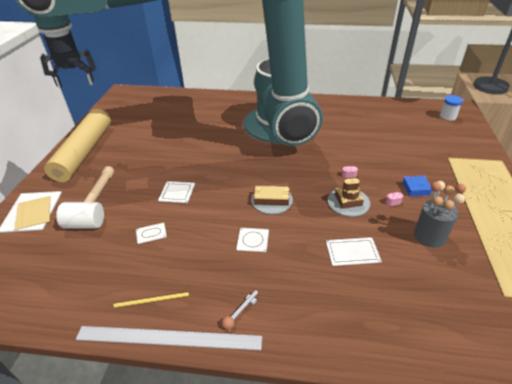

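The top view shows:
- **Stack:** at (188,201), on the square tile.
- **Single frieze panel:** at (249,198).
- **Cards:** frieze (191,153), rosette (259,156), bud (331,157), square (327,202).
- **Look-alikes to leave:** blue at (132,221), pink at (153,203) and (184,236).

The scene view agrees.

```bash
cat > h.py <<'E'
import numpy as np, cv2
from bench import env,get_image,get_calibration
from scipy.spatial.transform import Rotation as Ro
def cast(c,uv,z):
    K=np.array([[c['fx'],0,c['cx']],[0,c['fy'],c['cy']],[0,0,1]])
    n=cv2.undistortPoints(np.float64(uv).reshape(-1,1,2),K,np.array([c['k1'],0,0,0.])).reshape(-1,2)
    R=np.array(c['R']);t=np.array(c['t']);C=-R.T@t
    d=np.c_[n,np.ones(len(n))]@R
    return (C+d*((z-C[2])/d[:,2])[:,None])[:,:2]
def proj(c,X):
    K=np.array([[c['fx'],0,c['cx']],[0,c['fy'],c['cy']],[0,0,1]])
    return cv2.projectPoints(np.float64(X).reshape(-1,1,3),cv2.Rodrigues(np.array(c['R']))[0],np.array(c['t']),K,np.array([c['k1'],0,0,0.]))[0].reshape(-1,2)
def rect(P):  # metric min-area rect: centre, (short,long) mm, angle of long side deg
    (c,(w,h),a)=cv2.minAreaRect(np.float32(P*1000))
    if w>h: w,h=h,w; a+=90
    return np.round(c,1),round(w,1),round(h,1),round((a+90)%180,1)  # direction of long side from +x
def go(x,y,z,yaw):
    """rows for TCP target (mm), tool-x heading yaw (deg), tool down"""
    s=env.state(); R0=Ro.from_quat(s['orientation'])
    R1=Ro.from_euler('z',yaw,degrees=True)*Ro.from_euler('x',180,degrees=True)
    d=R0.inv().apply(np.array([x,y,z])-1000*s['tcp_pos']); r=(R0.inv()*R1).as_rotvec(degrees=True)
    print('shift',d.round(1),'turn',r.round(2),'rows>=',max(np.linalg.norm(d)/41.7,np.linalg.norm(r)/7.16).round(1))
def st():
    s=env.state(); R=Ro.from_quat(s['orientation']).as_matrix()
    print(round(s['clock'],2),'tcp',(1000*s['tcp_pos']).round(1),'yaw',np.degrees(np.arctan2(R[1,0],R[0,0])).round(2),'tilt',np.degrees(np.arccos(-R[2,2])).round(2),'F',s['force'].round(1),'w',round(s['width']*1000,1),'ff',round(s['finger_force'],1))
E
python3 - <<'E'
from h import *
c=get_calibration('top')
im=cv2.imread('pics/top0.png')
w=((im.min(2)>190)*255).astype('uint8'); w=cv2.morphologyEx(w,cv2.MORPH_CLOSE,np.ones((5,5)))
for k in cv2.findContours(w,0,1)[0]:
    m=k.reshape(-1,2).mean(0)
    if 100<cv2.contourArea(k)<900 and 140<m[1]<220 and m[0]<350: print('card',m.round(),rect(cast(c,k,.003)))
print('stack xy at z .084',cast(c,[[188,201]],.084),'frieze',cast(c,[[249,198]],.032))
st(); w=get_calibration('wrist'); R=np.array(w['R']); s=env.state(); T=Ro.from_quat(s['orientation'])
print('cam in tool',T.inv().apply(-R.T@w['t']-s['tcp_pos']),'\n',(R@T.as_matrix()).round(3),w['fx'],w['k1'])
go(470,145,300,0)
E
```

```text
card [326. 201.] (array([ 449.7, -275. ]), 89.0, 89.5, 91.5)
card [182. 201.] (array([436.4, 271.2]), 79.9, 116.2, 1.1)
card [331. 156.] (array([ 628.1, -295.5]), 56.6, 77.5, 115.3)
card [258. 156.] (array([619. , -10.7]), 76.3, 78.2, 91.6)
card [191. 152.] (array([630.6, 255.2]), 84.5, 125.4, 101.1)
stack xy at z .084 [[0.42559827 0.23632431]] frieze [[0.45045569 0.01807768]]
0.1 tcp [ 248.3 -627.5  230.6] yaw 21.59 tilt 0.06 F [ 0.2  0.8 -0.2] w 85.2 ff 0.0
cam in tool [ 0.08182431 -0.00069406 -0.14232943] 
 [[ 0.     1.     0.   ]
 [-0.95   0.001 -0.311]
 [-0.311 -0.     0.95 ]] 280.60239704081647 -0.016079568903027346
shift [ 490.4 -636.8  -68.7] turn [-6.000e-02  1.000e-02  2.159e+01] rows>= 19.3
```

```bash
r='[490,-637,-50,0,0,21.6]'; python3 -m crank '[[[490,-637,-50,0,0,21.6],[490,-637,-50,0,0,21.6],[490,-637,-50,0,0,21.6],[490,-637,-50,0,0,21.6],[490,-637,-50,0,0,21.6],[490,-637,-50,0,0,21.6],[490,-637,-50,0,0,21.6],[490,-637,-50,0,0,21.6],[490,-637,-50,0,0,21.6],[490,-637,-50,0,0,21.6],[490,-637,-50,0,0,21.6],[490,-637,-50,0,0,21.6],[490,-637,-50,0,0,21.6],[490,-637,-50,0,0,21.6],[490,-637,-50,0,0,21.6],[490,-637,-50,0,0,21.6],[490,-637,-50,0,0,21.6],[490,-637,-50,0,0,21.6],[490,-637,-50,0,0,21.6],[490,-637,-50,0,0,21.6]]]' 85; python3 -m crank '[[[0,0,0,0,0,0],[0,0,0,0,0,0],[0,0,0,0,0,0]]]'
python3 -c "
from h import *
st(); cv2.imwrite('pics/w1.png',get_image('wrist')); go(470,145,280,0)"
```

```text
clock: 1.77
tcp_pos: [0.47, 0.1492, 0.281]
orientation: [1.0, 0.001, -0.0, -0.0]
force: [1.1, -0.4, 0.1]
width: 0.085
finger_force: 0.0
clock: 2.02
tcp_pos: [0.4694, 0.1442, 0.2811]
orientation: [1.0, -0.0, -0.0, 0.0]
force: [0.1, 1.2, -0.8]
width: 0.085
finger_force: 0.0
2.02 tcp [469.4 144.2 281.1] yaw -0.03 tilt 0.03 F [ 0.1  1.2 -0.8] w 85.0 ff 0.0
shift [ 0.6 -1.1  1.2] turn [ 0.01  0.   -0.07] rows>= 0.0
```

View pics/w1.png

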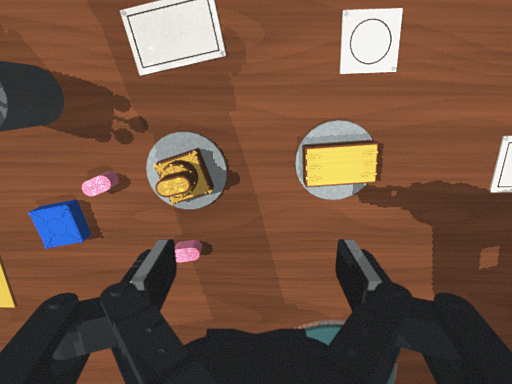

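The wrist view shows:
- **Stack:** about (185,172), with the bud at (174,187) on the rosette on the square tile.
- **Single frieze panel:** (340,165).
- **Cards:** frieze (175,35), rosette (371,41).
- **Look-alikes:** pink buds at (98,183) and (187,250), blue tile at (58,224). They stay.

The gold bud on top of the stack fits the description.

```bash
cat >> h.py <<'E'
def gold(im):
    hsv=cv2.cvtColor(im,cv2.COLOR_BGR2HSV)
    return cv2.inRange(hsv,(17,110,110),(35,255,255))
def see(tag,box,z,n=1,minA=60,mask=None,im=None,c=None):
    u0,v0,u1,v1=box; m=np.zeros(im.shape[:2],'uint8'); m[v0:v1,u0:u1]=mask[v0:v1,u0:u1]
    for k in sorted(cv2.findContours(m,0,1)[0],key=cv2.contourArea)[::-1][:n]:
        if cv2.contourArea(k)>minA: print(tag,k.reshape(-1,2).mean(0).round(),cv2.contourArea(k),rect(cast(c,k,z)))
def outline(box,im,c,tag=''):
    """outer and inner edges of the black line on a white card"""
    u0,v0,u1,v1=box; g=(im.min(2)>120).astype('uint8')*255; m=np.zeros_like(g); m[v0:v1,u0:u1]=g[v0:v1,u0:u1]
    cs,h=cv2.findContours(m,cv2.RETR_CCOMP,1)
    for k in sorted(cs,key=cv2.contourArea)[::-1][:4]:
        if cv2.contourArea(k)>80: print(tag,k.reshape(-1,2).mean(0).round(),rect(cast(c,k,.003)))
E
python3 - <<'E'
from h import *
im=cv2.imread('pics/w1.png'); c=get_calibration('wrist'); g=gold(im)
see('bud',(140,130,230,215),.084,3,60,g,im,c)
see('frieze',(290,120,390,200),.032,1,60,g,im,c)
outline((100,0,240,85),im,c,'cf'); outline((325,0,420,85),im,c,'cr')
cv2.imwrite('pics/crop1.png',cv2.resize(np.hstack([im[130:215,140:230],cv2.cvtColor(g[130:215,140:230],8)]),None,fx=4,fy=4,interpolation=2))
E
```

```text
bud [184. 176.] 743.5 (array([451.4, 237.3]), 57.3, 59.3, 108.6)
bud [172. 186.] 396.5 (array([440.3, 251.3]), 20.0, 41.1, 103.4)
frieze [342. 164.] 2466.5 (array([455.1,  22.8]), 54.6, 103.9, 94.0)
cf [171.  27.] (array([630.5, 255.7]), 83.0, 125.4, 101.5)
cr [370.  40.] (array([620.4,  -9.9]), 79.3, 79.8, 92.1)
```

View pics/crop1.png

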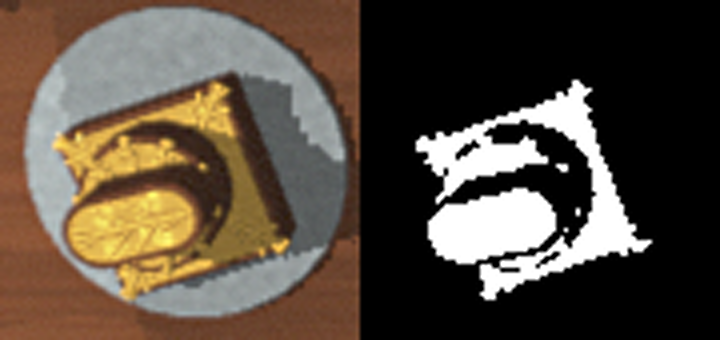

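The crop confirms it: the gilded oblong bud is on top of the round rosette, which sits on the square tile. Next I hover over the bud for a near look.

```bash
python3 -c "
from h import *
go(440,251,205,103.4)"
```

```text
shift [ -29.6 -107.    76.2] turn [ 1.0000e-02  1.0000e-02 -1.0347e+02] rows>= 14.5
```

```bash
python3 -m crank '[[[-30,-107,76,0,0,-7],[-30,-107,76,0,0,-14],[-30,-107,76,0,0,-21],[-30,-107,76,0,0,-28],[-30,-107,76,0,0,-35],[-30,-107,76,0,0,-42],[-30,-107,76,0,0,-49],[-30,-107,76,0,0,-56],[-30,-107,76,0,0,-63],[-30,-107,76,0,0,-70],[-30,-107,76,0,0,-77],[-30,-107,76,0,0,-84],[-30,-107,76,0,0,-91],[-30,-107,76,0,0,-98],[-30,-107,76,0,0,-103.5],[-30,-107,76,0,0,-103.5],[-30,-107,76,0,0,-103.5],[-30,-107,76,0,0,-103.5]]]'
python3 -c "
from h import *
st(); im=get_image('wrist'); c=get_calibration('wrist'); cv2.imwrite('pics/w2.png',im); g=gold(im)
see('gold',(100,80,400,340),.084,4,60,g,im,c)
cv2.imwrite('pics/w2.png',np.hstack([im[60:360,90:420],cv2.cvtColor(g,8)[60:360,90:420]]))
"
```

```text
clock: 3.57
tcp_pos: [0.4398, 0.2513, 0.2054]
orientation: [0.621, 0.784, 0.0, 0.0]
force: [0.2, 0.4, 0.3]
width: 0.085
finger_force: 0.0
3.57 tcp [439.8 251.3 205.4] yaw 103.23 tilt 0.02 F [0.2 0.4 0.3] w 85.0 ff 0.0
gold [252. 165.] 1684.5 (array([433.1, 265. ]), 55.0, 56.0, 108.0)
gold [229. 312.] 1319.0 (array([448.5,  90.1]), 45.6, 54.5, 94.2)
gold [254. 181.] 651.0 (array([440.5, 252.2]), 18.9, 40.1, 102.6)
```

View pics/w2.png

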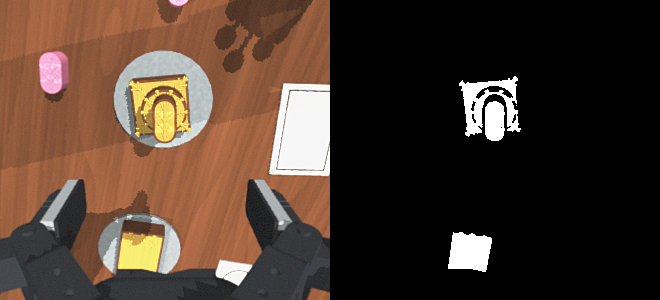

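Near view: the bud is at (254,181), measured (440.5, 252.2) mm at 102.6°, size 18.9x40.1, as expected. Descending to grasp it.

```bash
python3 -m crank '[[[1,1,36,0,0,0.6],[1,1,75,0,0,0.6],[1,1,110,0,0,0.6],[1,1,130,0,0,0.6],[1,1,141,0,0,0.6],[1,1,141,0,0,0.6],[1,1,141,0,0,0.6]]]' 50
python3 -m crank '[[[0,0,0,0,0,0],[0,0,0,0,0,0],[0,0,0,0,0,0],[0,0,0,0,0,0],[0,0,0,0,0,0],[0,0,0,0,0,0],[0,0,0,0,0,0]]]' 5
python3 -m crank '[[[0,0,-5,0,0,0],[0,0,-15,0,0,0],[0,0,-40,0,0,0],[0,0,-75,0,0,0],[0,0,-110,0,0,0],[0,0,-141,0,0,0],[0,0,-141,0,0,0]]]'
python3 -c "
from h import *
st(); im=get_image('wrist'); c=get_calibration('wrist'); cv2.imwrite('pics/w3.png',im); g=gold(im)
see('ros',(100,50,400,250),.058,4,60,g,im,c)
go(628,-295,205,115.3)
"
```

```text
clock: 4.2
tcp_pos: [0.4407, 0.2533, 0.0652]
orientation: [0.624, 0.782, 0.0, 0.0]
force: [0.4, 0.1, 0.9]
width: 0.0499
finger_force: 0.0
clock: 4.78
tcp_pos: [0.4413, 0.2536, 0.0663]
orientation: [0.623, 0.782, 0.001, 0.001]
force: [0.0, 0.1, 7.1]
width: 0.0228
finger_force: 59.9
clock: 5.37
tcp_pos: [0.4418, 0.254, 0.2133]
orientation: [0.623, 0.782, 0.004, 0.002]
force: [-0.2, -0.0, 0.2]
width: 0.0224
finger_force: 58.9
5.37 tcp [441.8 254.  213.3] yaw 102.89 tilt 0.53 F [-0.2 -0.   0.2] w 22.4 ff 58.9
ros [249. 167.] 2463.5 (array([433.3, 258.6]), 60.3, 61.2, 107.7)
ros [256. 241.] 626.5 (array([461.9, 176.3]), 26.4, 44.0, 12.7)
shift [-576.5   59.5    4.5] turn [  0.36  -0.05 -12.41] rows>= 13.9
```

View pics/w3.png

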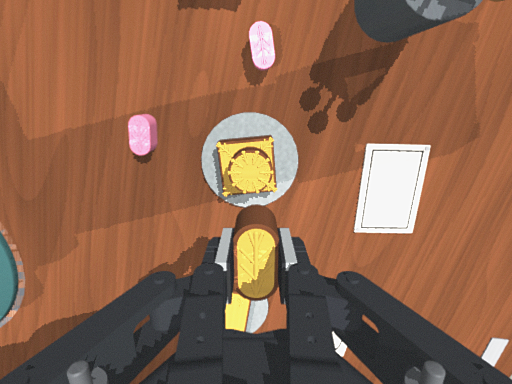

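The bud is held between the pads at (256,265), and the rosette (250,170) stayed on the square. Now to look at the bud card with it ahead of the tool.

```bash
python3 -c "
from h import *
go(666,-377,205,115.3);st()"
```

```text
shift [-664.9   78.3    4.5] turn [  0.36  -0.05 -12.41] rows>= 16.1
5.42 tcp [441.4 253.7 210. ] yaw 102.89 tilt 0.36 F [-0.1 -0.3 -1.5] w 22.8 ff 58.9
```

```bash
python3 -m crank '[[[-665,78,5,0,0,-7],[-665,78,5,0,0,-12.4],[-665,78,5,0,0,-12.4],[-665,78,5,0,0,-12.4],[-665,78,5,0,0,-12.4],[-665,78,5,0,0,-12.4],[-665,78,5,0,0,-12.4],[-665,78,5,0,0,-12.4],[-665,78,5,0,0,-12.4],[-665,78,5,0,0,-12.4],[-665,78,5,0,0,-12.4],[-665,78,5,0,0,-12.4],[-665,78,5,0,0,-12.4],[-665,78,5,0,0,-12.4],[-665,78,5,0,0,-12.4],[-665,78,5,0,0,-12.4],[-665,78,5,0,0,-12.4],[-665,78,5,0,0,-12.4],[-665,78,5,0,0,-12.4],[-665,78,5,0,0,-12.4]]]'
python3 -c "
from h import *
st(); im=get_image('wrist'); c=get_calibration('wrist'); cv2.imwrite('pics/w4.png',im); g=gold(im)
s=env.state()
see('held',(200,200,310,320),s['tcp_pos'][2]+.018,1,60,g,im,c)
outline((150,20,360,220),im,c,'bud')
"
```

```text
clock: 7.08
tcp_pos: [0.6645, -0.3766, 0.2002]
orientation: [0.535, 0.845, 0.0, -0.0]
force: [-0.6, 0.3, 0.3]
width: 0.0224
finger_force: 59.0
7.08 tcp [ 664.5 -376.6  200.2] yaw 115.32 tilt 0.03 F [-0.6  0.3  0.3] w 22.4 ff 59.0
held [256. 263.] 2251.0 (array([ 667.4, -377.6]), 19.1, 40.4, 115.4)
bud [256.  85.] (array([ 628.1, -294. ]), 55.2, 75.6, 115.4)
bud [181. 208.] (array([ 602.7, -468. ]), 39.3, 85.8, 25.4)
bud [268.  88.] (array([ 641.8, -289.5]), 5.3, 38.0, 112.2)
```

View pics/w4.png

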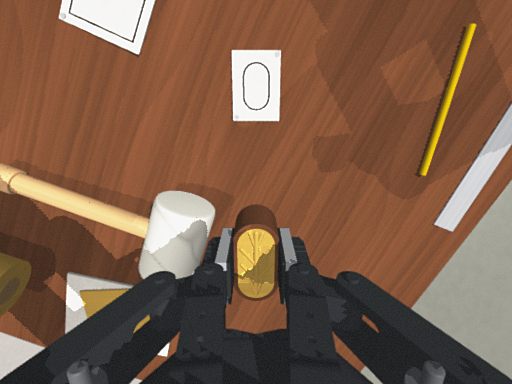

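Held bud at (256,263), bud card at (256,85). The mallet is clear, at (180,235). Placing the bud.

```bash
python3 -m crank '[[[40,0,20,0,0,0],[75,0,50,0,0,0],[92,0,90,0,0,0],[92,0,125,0,0,0],[92,0,155,0,0,0],[92,0,175,0,0,0],[92,0,182,0,0,0],[92,0,186,0,0,0],[92,0,187,0,0,0],[92,0,187,0,0,0],[92,0,187,0,0,0]]]'; python3 -c "
from h import *
st()"
```

```text
clock: 8.05
tcp_pos: [0.6262, -0.2948, 0.0152]
orientation: [0.535, 0.845, 0.0, 0.001]
force: [-0.5, 0.5, -0.0]
width: 0.0228
finger_force: 59.0
8.05 tcp [ 626.2 -294.8   15.2] yaw 115.29 tilt 0.14 F [-0.5  0.5 -0. ] w 22.8 ff 59.0
```

```bash
python3 -m crank '[[[0,0,1,0,0,0],[0,0,2,0,0,0],[0,0,2,0,0,0],[0,0,2,0,0,0]]]'
```

```text
clock: 8.38
tcp_pos: [0.6254, -0.2946, 0.0114]
orientation: [0.535, 0.845, 0.0, 0.0]
force: [0.1, -0.1, -0.7]
width: 0.023
finger_force: 59.0
```

```bash
python3 -m crank '[[[0,0,0,0,0,0],[0,0,0,0,0,0],[0,0,0,0,0,0],[0,0,0,0,0,0]]]' 45
python3 -m crank '[[[0,0,-20,0,0,0],[0,0,-55,0,0,0],[0,0,-90,0,0,0],[0,0,-125,0,0,0],[-20,0,-150,0,0,0],[-30,0,-150,0,0,0],[-30,0,-150,0,0,0],[-30,0,-150,0,0,0]]]'
cat >> h.py <<'E'
def fit(zt,box=(150,20,362,250),cardmin=1500,tag='',im=None,c=None):
    """gold top face at zt vs white card extent, both in world mm"""
    if im is None: im=get_image('wrist'); c=get_calibration('wrist')
    u0,v0,u1,v1=box
    g=gold(im); see('gold',box,zt,1,60,g,im,c)
    w=((im.min(2)>130)*255).astype('uint8'); m=np.zeros_like(w); m[v0:v1,u0:u1]=w[v0:v1,u0:u1]
    k=max(cv2.findContours(m,0,1)[0],key=cv2.contourArea); print('card',rect(cast(c,cv2.convexHull(k),.003)))
    x,y,ww,hh=cv2.boundingRect(k); blk=(im.max(2)<105)&(im.max(2).astype(int)-im.min(2)<30)
    fill=np.zeros_like(w); cv2.drawContours(fill,[cv2.convexHull(k)],-1,255,-1); fill=cv2.erode(fill,np.ones((7,7)))
    v,u=np.nonzero(blk&(fill>0))
    if len(u)>20: print('outline',len(u),rect(cast(c,np.c_[u,v],.003)))
    return im
E
python3 -c "
from h import *
st(); im=fit(.029); cv2.imwrite('pics/w5.png',cv2.resize(im[60:260,150:362],None,fx=3,fy=3))
"
```

```text
clock: 8.72
tcp_pos: [0.6255, -0.2945, 0.0114]
orientation: [0.535, 0.845, -0.0, 0.0]
force: [-0.1, 0.9, 0.3]
width: 0.045
finger_force: 0.0
clock: 9.38
tcp_pos: [0.638, -0.3217, 0.1603]
orientation: [0.535, 0.845, 0.0, -0.001]
force: [0.2, -0.3, 0.2]
width: 0.0448
finger_force: 0.0
9.38 tcp [ 638.  -321.7  160.3] yaw 115.26 tilt 0.07 F [ 0.2 -0.3  0.2] w 44.8 ff 0.0
gold [256. 151.] 683.5 (array([ 627.9, -295.2]), 19.5, 39.8, 114.7)
card (array([ 627.6, -293.5]), 54.4, 75.2, 115.3)
outline 153 (array([ 625.9, -290.2]), 30.4, 43.6, 114.5)
```

View pics/w5.png

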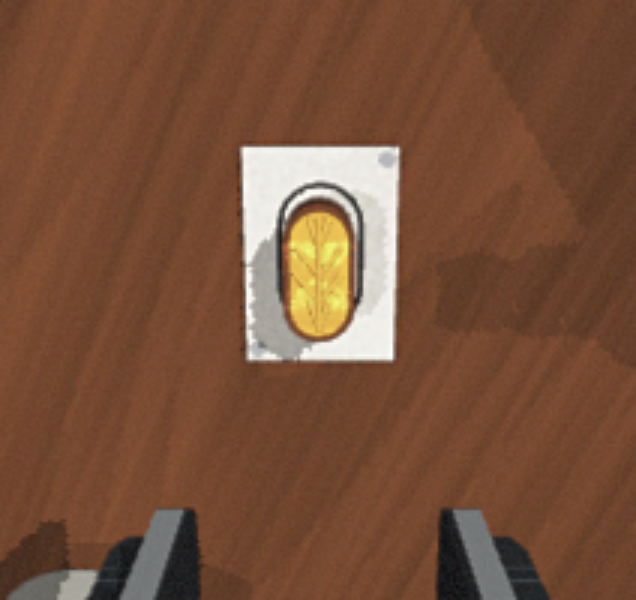

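The bud lies face up within the outline (crop centre about (318,270)), about 1.7 mm short along its length. I'll recheck it at the end. Back to the stack for the rosette.

```bash
python3 -c "
from h import *
go(434,258,190,108)"
```

```text
shift [610.8  63.1 -29.2] turn [-0.07 -0.1   7.27] rows>= 14.7
```

```bash
python3 -m crank '[[[611,63,-29,0,0,7],[611,63,-29,0,0,7.3],[611,63,-29,0,0,7.3],[611,63,-29,0,0,7.3],[611,63,-29,0,0,7.3],[611,63,-29,0,0,7.3],[611,63,-29,0,0,7.3],[611,63,-29,0,0,7.3],[611,63,-29,0,0,7.3],[611,63,-29,0,0,7.3],[611,63,-29,0,0,7.3],[611,63,-29,0,0,7.3],[611,63,-29,0,0,7.3],[611,63,-29,0,0,7.3],[611,63,-29,0,0,7.3],[611,63,-29,0,0,7.3],[611,63,-29,0,0,7.3],[611,63,-29,0,0,7.3],[611,63,-29,0,0,7.3]]]' 85
python3 - <<'E'
from h import *
st(); im=get_image('wrist'); c=get_calibration('wrist'); cv2.imwrite('pics/w6.png',im)
g=cv2.erode(gold(im),np.ones((2,2)))
see('all',(170,90,350,270),.032,1,60,g,im,c)
n,l,s,ce=cv2.connectedComponentsWithStats(g)
for i in range(1,n):
    if s[i,4]>150: print(s[i],ce[i].round(1))
cv2.imwrite('pics/w6c.png',cv2.resize(np.hstack([im[90:270,170:350],cv2.cvtColor(g,8)[90:270,170:350]]),None,fx=2,fy=2))
E
```

```text
clock: 11.02
tcp_pos: [0.4342, 0.2569, 0.1897]
orientation: [0.588, 0.809, -0.0, -0.0]
force: [0.6, -0.0, -0.0]
width: 0.0848
finger_force: 0.0
11.02 tcp [434.2 256.9 189.7] yaw 107.95 tilt 0.05 F [ 0.6 -0.  -0. ] w 84.8 ff 0.0
all [255. 178.] 2560.0 (array([436.2, 251.5]), 64.8, 65.9, 107.9)
[ 224  147   61   58 2309] [253.5 176.9]
[ 196  303   48   37 1033] [218.  318.5]
```

View pics/w6c.png

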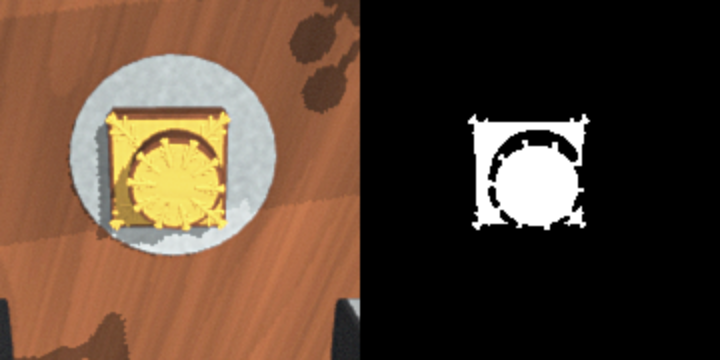

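The crop shows the rosette disc at about (258,182), off the square tile's centre at (255,177). I'll isolate it by opening the mask.

```bash
python3 - <<'E'
from h import *
im=cv2.imread('pics/w6.png'); c=get_calibration('wrist')
g=gold(im); o=cv2.morphologyEx(g,cv2.MORPH_OPEN,cv2.getStructuringElement(2,(27,27)))
see('ros',(170,90,350,270),.058,2,60,o,im,c)
# square edges: top-left part of mask
see('sq',(170,90,350,270),.032,1,60,g,im,c)
E
```

```text
ros [257. 182.] 1323.5 (array([439.3, 253.7]), 42.1, 42.8, 108.0)
sq [255. 178.] 2741.0 (array([435.5, 251.9]), 65.9, 67.0, 107.9)
```

```bash
python3 -m crank '[[[-2,1,36,0,0,0],[-4,2,75,0,0,0],[-4.5,2.5,110,0,0,0],[-4.5,2.5,135,0,0,0],[-4.5,2.5,148,0,0,0],[-4.5,2.5,153,0,0,0],[-4.5,2.5,153,0,0,0],[-4.5,2.5,153,0,0,0]]]' 85
python3 -m crank '[[[0,0,0,0,0,0],[0,0,0,0,0,0],[0,0,0,0,0,0],[0,0,0,0,0,0],[0,0,0,0,0,0],[0,0,0,0,0,0],[0,0,0,0,0,0],[0,0,0,0,0,0]]]' 30
python3 -m crank '[[[0,0,-4,0,0,0],[0,0,-10,0,0,0],[0,0,-30,0,0,0],[0,0,-60,0,0,0],[0,0,-100,0,0,0],[0,0,-135,0,0,0],[0,0,-155,0,0,0],[0,0,-155,0,0,0],[0,0,-155,0,0,0]]]'
python3 - <<'E'
from h import *
st(); im=get_image('wrist'); c=get_calibration('wrist'); cv2.imwrite('pics/w7.png',im)
g=gold(im); s=env.state()
see('held',(180,190,330,330),s['tcp_pos'][2]+.022,1,60,g,im,c)
see('sq',(170,90,350,215),.032,1,60,g,im,c)
# card at 620,-10: put it ~85 ahead of tool
a=np.radians(92); go(620-100*np.cos(a),-10-100*np.sin(a),190,92)
E
```

```text
clock: 11.73
tcp_pos: [0.4388, 0.2543, 0.0388]
orientation: [0.588, 0.809, 0.001, 0.0]
force: [-0.8, -0.1, -0.5]
width: 0.0849
finger_force: 0.0
clock: 12.4
tcp_pos: [0.4385, 0.2545, 0.0388]
orientation: [0.588, 0.809, 0.001, 0.0]
force: [-2.2, -1.0, 9.7]
width: 0.0483
finger_force: 61.3
clock: 13.15
tcp_pos: [0.4383, 0.2544, 0.1936]
orientation: [0.588, 0.809, 0.001, 0.001]
force: [0.5, 0.0, -1.6]
width: 0.048
finger_force: 62.0
13.15 tcp [438.3 254.4 193.6] yaw 107.99 tilt 0.13 F [ 0.5  0.  -1.6] w 48.0 ff 62.0
held [255. 261.] 5403.5 (array([439.3, 256. ]), 47.3, 47.7, 105.1)
sq [250. 170.] 2776.0 (array([434.4, 252. ]), 65.5, 66.8, 108.0)
shift [-403.6   64.2    2.1] turn [-0.    0.   15.99] rows>= 9.8
```

View pics/w7.png

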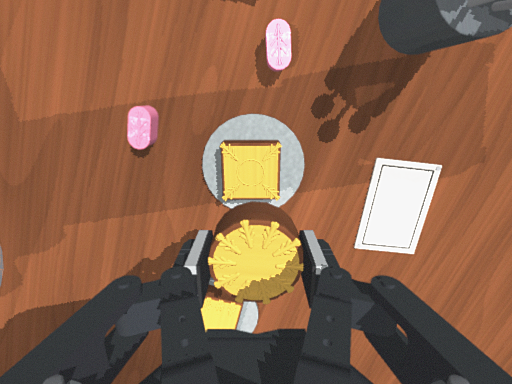

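The rosette is held at (255,261) and the square tile stayed on its disc at (250,170). Moving to view the rosette card.

```bash
python3 -m crank '[[[-404,64,0,0,0,7],[-404,64,0,0,0,14],[-404,64,0,0,0,16],[-404,64,0,0,0,16],[-404,64,0,0,0,16],[-404,64,0,0,0,16],[-404,64,0,0,0,16],[-404,64,0,0,0,16],[-404,64,0,0,0,16],[-404,64,0,0,0,16],[-404,64,0,0,0,16],[-404,64,0,0,0,16],[-404,64,0,0,0,16],[-404,64,0,0,0,16]]]'
python3 - <<'E'
from h import *
st(); im=get_image('wrist'); c=get_calibration('wrist'); cv2.imwrite('pics/w8.png',im)
g=gold(im); s=env.state()
see('held',(180,190,330,330),s['tcp_pos'][2]+.020,1,60,g,im,c)
fit(.1,(150,20,362,200),im=im,c=c)
E
```

```text
clock: 14.37
tcp_pos: [0.6231, -0.1093, 0.1916]
orientation: [0.694, 0.72, -0.0, -0.001]
force: [0.8, 0.2, -0.5]
width: 0.0482
finger_force: 62.1
14.37 tcp [ 623.1 -109.3  191.6] yaw 92.04 tilt 0.07 F [ 0.8  0.2 -0.5] w 48.2 ff 62.1
held [255. 268.] 5633.0 (array([ 624.4, -109.3]), 50.1, 50.3, 138.6)
card (array([620.5,  -9.9]), 77.7, 79.3, 2.1)
outline 115 (array([620.4,  -9.6]), 54.5, 54.8, 46.3)
```

```bash
python3 -m crank '[[[40,0,15,0,0,0],[80,-0.5,40,0,0,0],[99.5,-0.5,75,0,0,0],[99.5,-0.5,110,0,0,0],[99.5,-0.5,140,0,0,0],[99.5,-0.5,160,0,0,0],[99.5,-0.5,170,0,0,0],[99.5,-0.5,170,0,0,0],[99.5,-0.5,170,0,0,0]]]'
python3 -c "
from h import *
st();go(619.1,-10.1,10.5,92)"
```

```text
clock: 15.17
tcp_pos: [0.6199, -0.0105, 0.0233]
orientation: [0.695, 0.719, 0.0, 0.0]
force: [0.7, 0.1, -1.1]
width: 0.0477
finger_force: 62.1
15.17 tcp [619.9 -10.5  23.3] yaw 92.02 tilt 0.04 F [ 0.7  0.1 -1.1] w 47.7 ff 62.1
shift [ 0.4 -0.8 12.8] turn [0.04 0.   0.02] rows>= 0.3
```

```bash
python3 -m crank '[[[0.5,-0.5,6,0,0,0],[0.5,-0.5,10,0,0,0],[0.5,-0.5,12,0,0,0],[0.5,-0.5,12,0,0,0],[0.5,-0.5,12,0,0,0]]]'
python3 -m crank '[[[0,0,0,0,0,0],[0,0,0,0,0,0],[0,0,0,0,0,0],[0,0,0,0,0,0]]]' 80
python3 -m crank '[[[0,0,-20,0,0,0],[0,0,-55,0,0,0],[0,0,-90,0,0,0],[0,0,-125,0,0,0],[-30,0,-160,0,0,0],[-60,0,-180,0,0,0],[-60,0,-180,0,0,0],[-60,0,-180,0,0,0]]]'
python3 -c "
from h import *
st(); im=fit(.029); cv2.imwrite('pics/w9.png',im);go(434.5,252,180,18)
"
```

```text
clock: 15.58
tcp_pos: [0.6192, -0.0104, 0.0105]
orientation: [0.695, 0.719, 0.0, 0.0]
force: [0.9, -0.2, -1.4]
width: 0.0482
finger_force: 62.1
clock: 15.92
tcp_pos: [0.6193, -0.0104, 0.0105]
orientation: [0.695, 0.719, 0.0, 0.0]
force: [0.1, 0.8, -0.3]
width: 0.0801
finger_force: 0.0
clock: 16.58
tcp_pos: [0.6217, -0.0716, 0.1919]
orientation: [0.695, 0.719, 0.001, 0.001]
force: [-0.1, -0.2, -0.4]
width: 0.0798
finger_force: 0.0
16.58 tcp [621.7 -71.6 191.9] yaw 91.88 tilt 0.15 F [-0.1 -0.2 -0.4] w 79.8 ff 0.0
gold [255. 115.] 1445.0 (array([619.9,  -9.9]), 47.9, 48.0, 147.5)
card (array([619.4,  -8.7]), 78.4, 79.1, 2.0)
outline 53 (array([618.1,  -0.7]), 38.1, 54.6, 8.5)
shift [ 328.7 -175.7   10.2] turn [ 0.000e+00 -2.000e-02  7.393e+01] rows>= 10.3
```

The rosette is within about 1 mm of its outline. Next, the square tile.

```bash
python3 -c "
from h import *
go(434,252,190,108)"
```

```text
shift [ 3.287e+02 -1.762e+02  2.000e-01] turn [ 1.000e-02 -1.000e-02 -1.607e+01] rows>= 8.9
```

```bash
python3 -m crank '[[[329,-176,0,0,0,-7],[329,-176,0,0,0,-14],[329,-176,0,0,0,-16],[329,-176,0,0,0,-16],[329,-176,0,0,0,-16],[329,-176,0,0,0,-16],[329,-176,0,0,0,-16],[329,-176,0,0,0,-16],[329,-176,0,0,0,-16],[329,-176,0,0,0,-16],[329,-176,0,0,0,-16],[329,-176,0,0,0,-16],[329,-176,0,0,0,-16]]]' 85
python3 - <<'E'
from h import *
st(); im=get_image('wrist'); c=get_calibration('wrist'); cv2.imwrite('pics/w10.png',im)
see('sq',(170,90,350,270),.032,1,60,gold(im),im,c)
E
```

```text
clock: 17.72
tcp_pos: [0.434, 0.2519, 0.1896]
orientation: [0.588, 0.809, -0.001, -0.0]
force: [-0.1, 0.2, -0.3]
width: 0.085
finger_force: 0.0
17.72 tcp [434.  251.9 189.6] yaw 107.96 tilt 0.07 F [-0.1  0.2 -0.3] w 85.0 ff 0.0
sq [255. 171.] 2866.5 (array([435.4, 251.6]), 66.3, 66.6, 18.0)
```

```bash
python3 -m crank '[[[-0.5,0,36,0,0,0],[-0.5,0,75,0,0,0],[-0.5,0,110,0,0,0],[-0.5,0,140,0,0,0],[-0.5,0,162,0,0,0],[-0.5,0,175,0,0,0],[-0.5,0,181,0,0,0],[-0.5,0,181,0,0,0],[-0.5,0,181,0,0,0]]]' 85
python3 -c "
from h import *
st()"
python3 -m crank '[[[0,0,0,0,0,0],[0,0,0,0,0,0],[0,0,0,0,0,0],[0,0,0,0,0,0],[0,0,0,0,0,0],[0,0,0,0,0,0]]]' 45
python3 -m crank '[[[0,0,-4,0,0,0],[0,0,-10,0,0,0],[0,0,-30,0,0,0],[0,0,-60,0,0,0],[0,0,-100,0,0,0],[0,0,-135,0,0,0],[0,0,-170,0,0,0],[0,0,-180,0,0,0],[0,0,-180,0,0,0]]]'
python3 - <<'E'
from h import *
st(); im=get_image('wrist'); c=get_calibration('wrist'); cv2.imwrite('pics/w11.png',im)
g=gold(im); s=env.state()
see('held',(180,190,330,330),s['tcp_pos'][2]+.024,1,60,g,im,c)
a=np.radians(91.5); go(450-110*np.cos(a),-275-110*np.sin(a),190,91.5)
E
```

```text
clock: 18.52
tcp_pos: [0.4348, 0.2519, 0.0104]
orientation: [0.588, 0.809, 0.0, 0.0]
force: [0.7, -0.7, -0.1]
width: 0.0852
finger_force: 0.0
18.52 tcp [434.8 251.9  10.4] yaw 107.96 tilt 0.06 F [ 0.7 -0.7 -0.1] w 85.2 ff 0.0
clock: 19.02
tcp_pos: [0.435, 0.2523, 0.0111]
orientation: [0.588, 0.809, 0.001, 0.001]
force: [-1.2, -1.6, 7.6]
width: 0.0646
finger_force: 66.9
clock: 19.77
tcp_pos: [0.435, 0.2524, 0.1932]
orientation: [0.588, 0.809, 0.002, 0.001]
force: [0.6, 0.7, -1.3]
width: 0.0646
finger_force: 67.0
19.77 tcp [435.  252.4 193.2] yaw 107.99 tilt 0.32 F [ 0.6  0.7 -1.3] w 64.6 ff 67.0
held [252. 266.] 13203.5 (array([436.6, 251.1]), 65.4, 72.8, 108.0)
shift [-6.116e+02 -1.791e+02 -2.000e-01] turn [ 0.13 -0.04 16.49] rows>= 15.3
```

View pics/w11.png

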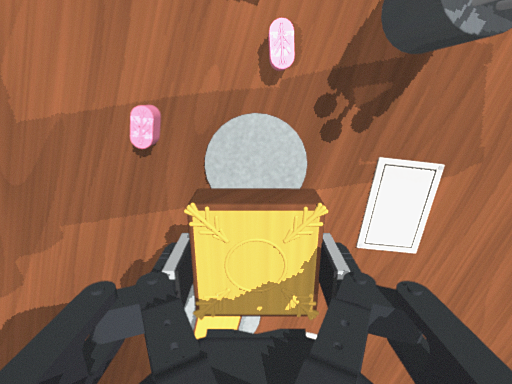

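The tile is held level at (255,260), and its disc at (256,160) is left behind. Moving to view the square card.

```bash
python3 -m crank '[[[-612,-179,0,0,0,7],[-612,-179,0,0,0,14],[-612,-179,0,0,0,16.5],[-612,-179,0,0,0,16.5],[-612,-179,0,0,0,16.5],[-612,-179,0,0,0,16.5],[-612,-179,0,0,0,16.5],[-612,-179,0,0,0,16.5],[-612,-179,0,0,0,16.5],[-612,-179,0,0,0,16.5],[-612,-179,0,0,0,16.5],[-612,-179,0,0,0,16.5],[-612,-179,0,0,0,16.5],[-612,-179,0,0,0,16.5],[-612,-179,0,0,0,16.5],[-612,-179,0,0,0,16.5],[-612,-179,0,0,0,16.5],[-612,-179,0,0,0,16.5],[-612,-179,0,0,0,16.5],[-612,-179,0,0,0,16.5]]]'
python3 - <<'E'
from h import *
st(); im=get_image('wrist'); c=get_calibration('wrist'); cv2.imwrite('pics/w12.png',im)
g=gold(im); s=env.state()
see('held',(180,190,330,330),s['tcp_pos'][2]+.021,1,60,g,im,c)
fit(.1,(150,10,362,180),im=im,c=c)
E
```

```text
clock: 21.48
tcp_pos: [0.4529, -0.3842, 0.1887]
orientation: [0.697, 0.717, 0.0, -0.0]
force: [0.5, 0.5, -1.3]
width: 0.0644
finger_force: 66.9
21.48 tcp [ 452.9 -384.2  188.7] yaw 91.55 tilt 0.04 F [ 0.5  0.5 -1.3] w 64.4 ff 66.9
held [256. 258.] 12751.5 (array([ 454.7, -384.1]), 67.5, 67.8, 91.6)
card (array([ 449.4, -275.6]), 89.7, 91.0, 1.6)
outline 286 (array([ 449.5, -274.9]), 71.5, 72.3, 1.5)
```

```bash
python3 -m crank '[[[40,-1,15,0,0,0],[80,-2,40,0,0,0],[109.5,-2.2,75,0,0,0],[109.5,-2.2,110,0,0,0],[109.5,-2.2,140,0,0,0],[109.5,-2.2,158,0,0,0],[109.5,-2.2,166,0,0,0],[109.5,-2.2,166,0,0,0],[109.5,-2.2,166,0,0,0]]]'
python3 -c "
from h import *
st();go(447.7,-274.5,8.8,91.5)"
```

```text
clock: 22.28
tcp_pos: [0.4482, -0.2761, 0.0244]
orientation: [0.698, 0.716, 0.0, 0.0]
force: [0.2, -0.8, -1.2]
width: 0.0639
finger_force: 66.8
22.28 tcp [ 448.2 -276.1   24.4] yaw 91.51 tilt 0.05 F [ 0.2 -0.8 -1.2] w 63.9 ff 66.8
shift [ 1.6 -0.5 15.6] turn [0.04 0.03 0.01] rows>= 0.4
```

```bash
python3 -m crank '[[[1.4,-0.5,7,0,0,0],[1.4,-0.5,12,0,0,0],[1.4,-0.5,15,0,0,0],[1.4,-0.5,15,0,0,0],[1.4,-0.5,15,0,0,0]]]'
python3 -m crank '[[[0,0,0,0,0,0],[0,0,0,0,0,0],[0,0,0,0,0,0],[0,0,0,0,0,0]]]' 85
python3 -m crank '[[[0,0,-20,0,0,0],[0,0,-55,0,0,0],[0,0,-90,0,0,0],[0,0,-125,0,0,0],[-30,0,-160,0,0,0],[-60,0,-180,0,0,0],[-60,0,-180,0,0,0],[-60,0,-180,0,0,0]]]'
python3 -c "
from h import *
st(); im=fit(.029); cv2.imwrite('pics/w13.png',im);go(455,22,190,94)
"
```

```text
clock: 22.7
tcp_pos: [0.4473, -0.2748, 0.0084]
orientation: [0.698, 0.716, 0.0, 0.0]
force: [0.9, -0.5, -1.2]
width: 0.0649
finger_force: 66.9
clock: 23.03
tcp_pos: [0.4473, -0.2747, 0.0084]
orientation: [0.698, 0.716, 0.0, 0.0]
force: [0.3, -0.2, -0.3]
width: 0.0851
finger_force: 0.0
clock: 23.7
tcp_pos: [0.4489, -0.3359, 0.1894]
orientation: [0.698, 0.716, 0.0, 0.001]
force: [0.2, -0.0, -0.2]
width: 0.0848
finger_force: 0.0
23.7 tcp [ 448.9 -335.9  189.4] yaw 91.4 tilt 0.11 F [ 0.2 -0.  -0.2] w 84.8 ff 0.0
gold [256. 113.] 3412.5 (array([ 448.5, -273. ]), 65.8, 65.9, 91.5)
card (array([ 448.5, -273.7]), 90.1, 91.1, 1.5)
outline 92 (array([ 466.6, -253.7]), 45.7, 91.2, 137.4)
shift [356.5  15.3  -1.9] turn [-0.01 -0.02 -2.57] rows>= 8.6
```

The square tile is centred within 0.7 mm. Now the frieze panel.

```bash
python3 -m crank '[[[357,15,-2,0,0,-2.6],[357,15,-2,0,0,-2.6],[357,15,-2,0,0,-2.6],[357,15,-2,0,0,-2.6],[357,15,-2,0,0,-2.6],[357,15,-2,0,0,-2.6],[357,15,-2,0,0,-2.6],[357,15,-2,0,0,-2.6],[357,15,-2,0,0,-2.6],[357,15,-2,0,0,-2.6],[357,15,-2,0,0,-2.6],[357,15,-2,0,0,-2.6],[357,15,-2,0,0,-2.6]]]' 85
python3 - <<'E'
from h import *
st(); im=get_image('wrist'); c=get_calibration('wrist'); cv2.imwrite('pics/w14.png',im)
see('fr',(170,60,350,280),.032,1,60,gold(im),im,c)
E
```

```text
clock: 24.83
tcp_pos: [0.4542, 0.022, 0.1897]
orientation: [0.682, 0.732, -0.0, -0.0]
force: [-0.2, 0.4, 0.3]
width: 0.0852
finger_force: 0.0
24.83 tcp [454.2  22.  189.7] yaw 94.04 tilt 0.05 F [-0.2  0.4  0.3] w 85.2 ff 0.0
fr [255. 168.] 4213.0 (array([455. ,  22.7]), 54.6, 102.7, 94.1)
```

```bash
python3 -m crank '[[[0.5,0,36,0,0,0],[0.5,0,75,0,0,0],[0.5,0,110,0,0,0],[0.5,0,140,0,0,0],[0.5,0,162,0,0,0],[0.5,0,175,0,0,0],[0.5,0,181,0,0,0],[0.5,0,181,0,0,0],[0.5,0,181,0,0,0]]]' 85
python3 -m crank '[[[0,0,0,0,0,0],[0,0,0,0,0,0],[0,0,0,0,0,0],[0,0,0,0,0,0],[0,0,0,0,0,0],[0,0,0,0,0,0],[0,0,0,0,0,0]]]' 40
python3 -m crank '[[[0,0,-4,0,0,0],[0,0,-10,0,0,0],[0,0,-30,0,0,0],[0,0,-60,0,0,0],[0,0,-100,0,0,0],[0,0,-135,0,0,0],[0,0,-170,0,0,0],[0,0,-180,0,0,0],[0,0,-180,0,0,0]]]'
python3 - <<'E'
from h import *
st(); im=get_image('wrist'); c=get_calibration('wrist'); cv2.imwrite('pics/w15.png',im)
a=np.radians(101.5); go(630.5-110*np.cos(a),255.7-110*np.sin(a),190,101.5)
E
```

```text
clock: 25.63
tcp_pos: [0.4548, 0.0226, 0.0099]
orientation: [0.682, 0.732, 0.0, 0.0]
force: [0.2, -0.9, -0.6]
width: 0.0851
finger_force: 0.0
clock: 26.22
tcp_pos: [0.4552, 0.023, 0.0107]
orientation: [0.681, 0.732, 0.001, 0.001]
force: [-1.7, -1.2, 8.1]
width: 0.0585
finger_force: 65.5
clock: 26.97
tcp_pos: [0.4554, 0.0231, 0.1928]
orientation: [0.681, 0.732, 0.002, 0.002]
force: [0.5, 0.0, -2.1]
width: 0.0586
finger_force: 65.9
26.97 tcp [455.4  23.1 192.8] yaw 94.09 tilt 0.3 F [ 0.5  0.  -2.1] w 58.6 ff 65.9
shift [110.4 206.1   0.4] turn [ 0.1   0.01 -7.41] rows>= 5.6
```

View pics/w15.png

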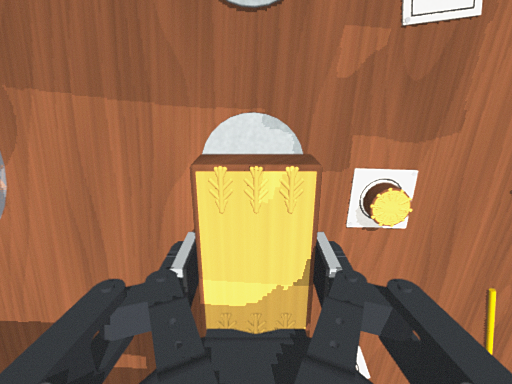

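The panel is held level at (256,250). Moving to view its card.

```bash
python3 -m crank '[[[114,206,0,0,0,-4],[114,206,0,0,0,-7.4],[114,206,0,0,0,-7.4],[114,206,0,0,0,-7.4],[114,206,0,0,0,-7.4],[114,206,0,0,0,-7.4],[114,206,0,0,0,-7.4],[114,206,0,0,0,-7.4],[114,206,0,0,0,-7.4],[114,206,0,0,0,-7.4]]]'
python3 - <<'E'
from h import *
st(); im=get_image('wrist'); c=get_calibration('wrist'); cv2.imwrite('pics/w16.png',im)
g=gold(im); s=env.state()
see('held',(180,150,330,340),s['tcp_pos'][2]+.021,1,60,g,im,c)
fit(.1,(150,0,362,152),im=im,c=c)
E
```

```text
clock: 27.85
tcp_pos: [0.6509, 0.1509, 0.1883]
orientation: [0.633, 0.774, -0.001, -0.0]
force: [0.3, -0.6, -2.5]
width: 0.0587
finger_force: 66.3
27.85 tcp [650.9 150.9 188.3] yaw 101.47 tilt 0.08 F [ 0.3 -0.6 -2.5] w 58.7 ff 66.3
held [256. 244.] 17466.5 (array([652.1, 154.8]), 54.5, 94.6, 101.4)
card (array([630.7, 256.1]), 82.8, 125.0, 101.6)
outline 350 (array([631. , 256.1]), 66.3, 109.0, 101.5)
```

```bash
python3 -m crank '[[[40,0,15,0,0,0],[80,-0.5,40,0,0,0],[107.5,-0.5,75,0,0,0],[107.5,-0.5,110,0,0,0],[107.5,-0.5,140,0,0,0],[107.5,-0.5,158,0,0,0],[107.5,-0.5,165,0,0,0],[107.5,-0.5,165,0,0,0],[107.5,-0.5,165,0,0,0]]]'
python3 -c "
from h import *
st();go(629,256.3,8.5,101.5)"
```

```text
clock: 28.65
tcp_pos: [0.6304, 0.2565, 0.0258]
orientation: [0.633, 0.774, 0.001, 0.0]
force: [0.0, -0.9, -2.8]
width: 0.0585
finger_force: 66.2
28.65 tcp [630.4 256.5  25.8] yaw 101.46 tilt 0.09 F [ 0.  -0.9 -2.8] w 58.5 ff 66.2
shift [ 0.  -1.4 17.3] turn [ 0.08 -0.01 -0.04] rows>= 0.4
```

```bash
python3 -m crank '[[[0,-0.9,7,0,0,0],[0,-0.9,12,0,0,0],[0,-0.9,16,0,0,0],[0,-0.9,16,0,0,0],[0,-0.9,16,0,0,0]]]'
python3 -m crank '[[[0,0,0,0,0,0],[0,0,0,0,0,0],[0,0,0,0,0,0],[0,0,0,0,0,0]]]' 85
python3 -m crank '[[[0,0,-20,0,0,0],[0,0,-55,0,0,0],[0,0,-90,0,0,0],[0,0,-125,0,0,0],[-30,0,-160,0,0,0],[-60,0,-180,0,0,0],[-60,0,-180,0,0,0],[-60,0,-180,0,0,0]]]'
python3 -c "
from h import *
st(); im=fit(.029,(150,0,362,220)); cv2.imwrite('pics/w17.png',im)
a=np.radians(115.3); go(628-60*np.cos(a),-294-60*np.sin(a),190,115.3)
"
```

```text
clock: 29.07
tcp_pos: [0.6291, 0.2565, 0.0084]
orientation: [0.633, 0.774, -0.0, 0.0]
force: [0.2, -0.4, -2.6]
width: 0.0589
finger_force: 66.4
clock: 29.4
tcp_pos: [0.6292, 0.2567, 0.0086]
orientation: [0.633, 0.774, 0.0, 0.0]
force: [0.1, -0.3, -0.8]
width: 0.0845
finger_force: 0.0
clock: 30.07
tcp_pos: [0.6418, 0.1967, 0.1903]
orientation: [0.634, 0.774, 0.001, 0.001]
force: [0.1, 0.2, -0.0]
width: 0.0849
finger_force: 0.0
30.07 tcp [641.8 196.7 190.3] yaw 101.38 tilt 0.18 F [ 0.1  0.2 -0. ] w 84.9 ff 0.0
gold [254. 111.] 4882.5 (array([629.5, 257.8]), 54.0, 101.4, 101.5)
card (array([629.4, 257. ]), 82.8, 124.5, 101.7)
outline 115 (array([629. , 256.9]), 65.5, 106.7, 101.6)
shift [-537.4  -95.9   -1.7] turn [ 3.000e-02 -1.000e-02 -1.387e+01] rows>= 13.1
```

The frieze panel is within 0.8 mm. Now the bud recheck.

```bash
python3 -m crank '[[[-537,-96,0,0,0,-7],[-537,-96,0,0,0,-13.9],[-537,-96,0,0,0,-13.9],[-537,-96,0,0,0,-13.9],[-537,-96,0,0,0,-13.9],[-537,-96,0,0,0,-13.9],[-537,-96,0,0,0,-13.9],[-537,-96,0,0,0,-13.9],[-537,-96,0,0,0,-13.9],[-537,-96,0,0,0,-13.9],[-537,-96,0,0,0,-13.9],[-537,-96,0,0,0,-13.9],[-537,-96,0,0,0,-13.9],[-537,-96,0,0,0,-13.9],[-537,-96,0,0,0,-13.9],[-537,-96,0,0,0,-13.9],[-537,-96,0,0,0,-13.9],[-537,-96,0,0,0,-13.9]]]' 60
python3 -c "
from h import *
st(); im=fit(.029,(150,10,362,220)); cv2.imwrite('pics/w18.png',im)
"
python3 -m crank '[[[-15,0,-20,0,0,0],[-30,0,-40,0,0,0],[-30,0,-40,0,0,0],[-30,0,-40,0,0,0],[-30,0,-40,0,0,0]]]'
python3 -c "
from h import *
st(); im=fit(.029,(150,10,362,220)); cv2.imwrite('pics/w19.png',im)
top=get_image('top'); scn=get_image('scene'); cv2.imwrite('pics/fin.png',np.hstack([top[130:260,100:460],cv2.resize(scn[150:290,0:512],(360,130))]))
"
```

```text
clock: 31.62
tcp_pos: [0.6543, -0.3458, 0.1882]
orientation: [0.534, 0.846, 0.0, -0.0]
force: [-0.6, 0.5, -0.0]
width: 0.0598
finger_force: 0.0
31.62 tcp [ 654.3 -345.8  188.2] yaw 115.49 tilt 0.02 F [-0.6  0.5 -0. ] w 59.8 ff 0.0
gold [252. 119.] 632.0 (array([ 628.5, -295.7]), 19.1, 40.0, 114.7)
card (array([ 628. , -294.3]), 55.2, 76.4, 115.4)
outline 62 (array([ 627. , -291.8]), 28.8, 43.9, 114.5)
clock: 32.08
tcp_pos: [0.6667, -0.3738, 0.2277]
orientation: [0.534, 0.845, 0.0, -0.0]
force: [1.5, -0.2, 0.3]
width: 0.0603
finger_force: 0.0
32.08 tcp [ 666.7 -373.8  227.7] yaw 115.43 tilt 0.03 F [ 1.5 -0.2  0.3] w 60.3 ff 0.0
gold [253.  89.] 539.5 (array([ 627.6, -295.5]), 19.4, 40.3, 115.8)
card (array([ 627.9, -294.3]), 55.2, 76.1, 115.4)
outline 53 (array([ 628.3, -294.5]), 28.7, 43.1, 114.6)
```

View pics/fin.png

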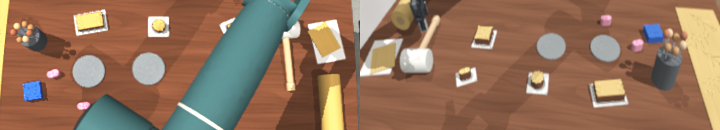

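All four ornaments lie face up on their cards in both views. The bud measures about 1.4 mm off along its length, still inside its outline. The mallet and tin haven't moved. Handing in.

```bash
python3 -c "
from bench import env
print(env.hand_in())"
```

```text
the job is handed in; nothing more can be done
None
```

The job is handed in: all four ornaments lie flat and face up on their own cards, turned to match. By my last camera measurements, the bud is off centre by about 1.4 mm, the rosette 1.3 mm, and the frieze panel and square tile less than 1 mm. The mallet, tin and look-alikes are untouched, and the clock stood at about 32 s.

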